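Reset the batch counter and isolate the plaster mixer

ROBOT

A 6-joint arm with a two-finger parallel gripper is mounted at the origin on a cart in front of the work surface, level with it; the furniture and walls round the work are solid. World frame = base frame: x ahead of the robot, y to its left, z up, the work surface at z = 0. Lengths are in m, angles in rad, forces in N, time in s.
With the tool pointing down it reaches from about 0.35 to 0.775 m from the base axis. Payload 5.5 kg.
Tool frame: the origin (TCP) lies at the very end of the fingers, on their centre line; the grasp point (between the pads) lies 19 mm behind it; z points along the fingers, y is the line along which they close (so a half turn about z gives the same grasp; the last joint's range is limited). The gripper opens to 85 mm and grips with 20 to 120 N. Pads are 22 mm wide; open, the fingers measure 114 mm over their backs; the gripper's body (76 mm by 85 mm) begins 54 mm behind the grasp point. The pads swing forward as they close: fully open they stand 13 mm farther back than shut.
Start: joints at [1.026, 0.313, 0.046, 1.304, 0, 1.431], TCP at [0.226, 0.529, 0.231] pointing down, gripper open.
Joint ranges: [-2.76, 2.76], [-0.86, 1.69], [-1.03, 1.26], [-2.2, 2.34], [-1.47, 1.5], [-3.14, 3.14]. Speed limits (rad/s): [2.57, 2.57, 3.14, 3.14, 3.14, 3.14].

INTERFACE

Orientations are given as a unit quaternion [w, x, y, z].
In Python, from workcell import env, cams, ticket, spotter gives the robot as it stands.
- The arm moves only by the tool jog_arm, never from a script. Its argument "increments" is a list that holds one entry, the list of rows, each a list of 7 numbers: the shift along the tool's x, y, z in units of 0.25 m (1.0 is 0.25 m), then the turn, a rotation vector about the tool's x, y, z in units of 180 degrees (1.0 is 180 degrees), then the closure in counts, from 0 (fully open) to 255 (shut). A call has 1 to 20 rows; each row shifts and turns the commanded pose from where the row before left it, along the tool's axes as they then stand; what a row does not reach is not made up. A row lasts 1/10 s, in which the tool goes at most 50 mm and 8.59 degrees, less where a joint would pass 70% of its speed; a pose out of reach is approached as far as the arm can. A call with a number of a shift or a turn outside -1 to 1 is refused whole. A call with a gripper value outside its range is refused whole. The fingers move at their own pace and stop on an object; "force" is the grip in N (left out, the last holds). Time passes only in rows, so rows that do not move let the fingers close. It gives the time, the measured TCP pose, the force, the opening and the grip force at its end, in the units of the state.
- env.get_state(): the state, without advancing time (a new reading comes with each control period).
- cams.read_camera(name): name is "scene" or "top"; returns a dict with "pixels" (400x640x3 uint8, red, green, blue), "fx", "fy", "cx", "cy" (pixels), "xyz" and "attitude" of the camera in the world. Camera axes: x right, y down, z forward; pixel columns grow to the right and rows downward; lengths in m; the calibration is good to about 2 mm. A picture is of the moment at which its call begins. There is no depth.
- ticket.hand_in(): hands the job in; it is judged then, once.
Trained networks look in the newest picture that a camera, given by its name, has taken for a name from the list of things; names that differ only in an ending like _2 or _b are one class to them, and where a whole thing is asked for, a point or a joint stands for the part that bears it (a point fixed in the world has none). Each returns a list of dicts, best first, with "conf" (0 to 1); they miss things now and then, are a little off and sometimes report something else, mostly with a low value. They report only what shows in the picture. A call takes as long as a camera call.
- spotter.find_in(target, camera): "uv" ([column, row] in pixels, amid what is visible of it).
- spotter.cut_out(target, camera): "region" (400x640 bool, what is visible of it) and "uv" ([column, row] in pixels, amid what is visible of it).
- spotter.landmark_of(target, camera): "uv" ([column, row] in pixels: a listed point, or the origin of a listed thing).
The state is a dict: "clock": time; "joint_pos": joint angles; "qvel": joint speeds; "tau": joint torques, N m; "tcp_pos": TCP position; "orientation": TCP orientation; "wrist_force": force on the tool from outside, world axes, zero at the start; "ft_torque": the same for the moment, N m; "finger_gap": finger opening in m; "grip_force": force on a finger pad.
Only numpy, scipy, OpenCV 4.12 (cv2) and the standard library are available. Lean on these libraries where they do the work, as an engineer would, in place of code of your own. Each camera call takes 0.05 s, during which the arm holds its last target. There are 200 camera calls.

TASK

The casting shift is over: first turn the pointer knob on the sloping counter case back anticlockwise, regrasping as needed, until it rests fully against its zero stop; the stop is a small sprung lug, so feel for it gently, do not wring the knob past it, and do not shove the loose case about. Then swing the long handle of the isolator box clockwise to off, so that the hole in the handle's tail lies right over the hole in the fixed hasp lug and a padlock could go through. Leave the other things on the table as they stand.

Things in the scene. Friction and masses are not known exactly. Their poses are not given: they have to be found in the camera images.
- counter: Grey desk-type counter case standing LOOSE on four rubber feet (about 1.8 kg, it skids if pushed hard), 160 (x) x 150 (y) x 106 mm high. Origin: centre of its underside; x points to its high back, y to its left, z up. Its flat dial face rises from 40 mm high at the front edge at 27 degrees towards the back and looks up and towards the front (-x); a 116 mm round dial plate with scale ticks lies on it. Nothing on the face stands higher than 10 mm except the knob.
- knob_grip (a point): Point on the turning knob, on its axis, at the middle of the height of its grip bar, 24 mm out from the dial face. The black knob has a bar 50 mm long, 14 mm wide and 28 mm high (from 10 to 38 mm out from the face) on a round skirt of 52 mm diameter and 11 mm height. The frame turns with the knob: z is the knob's axis, pointing out of the face (27 degrees from vertical), x lies along the bar towards its nose (white line), y is across the 14 mm width.
- counter_knob (a joint): Knob angle, rad: 0 = nose just meets the stop lug, pointing straight up the slope; grows clockwise looking at the face, to 4.2. Stays where left; friction 0.08 N m. The stop is a sprung steel lug 10 mm high by the zero tick: past zero resistance rises about 1.2 N m per rad (values go negative); more than 0.2 rad past zero overstrains it. Released, it pushes the knob back towards zero.
- isolator: Grey isolator switch box fixed to the table on a 140 x 120 mm foot plate; box 100 (x) x 84 (y) x 71 mm high. Origin: centre of its underside, below the handle's axis; z up. A fixed steel hasp lug, 30 x 30 x 5 mm with a 12 mm hole, sticks out on its +y side.
- isolator_handle (a joint): Angle of the isolator handle about the box's vertical axis (through the box's origin), rad, growing anticlockwise from above: 0 = off, handle along the box's -y, tail hole exactly over hasp hole; about 1.3 = on, handle roughly towards the box's +x. It stays where it is left (friction about 0.12 N m) and can swing past off to -0.3: there is no stop or click at off.
- handle_grip (a point): Point in the middle of the handle lever 85 mm from its axis and 87 mm above the table. The black lever is 16 mm wide, 22 mm high (76 to 98 mm above the table), and reaches 105 mm from the axis. The frame turns with the handle: y points from here to the axis, x across the width, z up.
- tail_hole (a point): Centre of the 12 mm hole in the flat steel tail of the handle, opposite the lever, 58 mm from the axis, 81 mm above the table (tail 5 mm thick). Moves with the handle.
- hasp_hole (a point): Centre of the 12 mm hole in the fixed hasp lug, 58 mm from the handle's axis towards the box's +y, 74 mm above the table (top face of the lug).
- jar_1: White screw-lid jar, 50 mm diameter, 72 mm high, a bystander; origin at the centre of its underside.
- tape_roll: Paper tape roll lying flat, 100 mm diameter, 34 mm high, a bystander; origin at the centre of its underside.
- register_key_1: Small conical plaster key, 30 mm diameter, 19 mm high, a bystander; origin at the centre of its underside.
- mug: White mug with a handle, 79 mm diameter, 89 mm high, a bystander; origin at the centre of its underside.
- mixing_bowl: Blue rubber plaster bowl, 123 mm diameter, 62 mm high, a bystander; origin at the centre of its underside.
- tin_can: Open tin can, 75 mm diameter, 100 mm high, a bystander; origin at the centre of its underside.

How it is judged:
On the way, in this order (a step that is already met when the one before it is completed fails the run):
1. the knob is turned back against its zero stop (less than 0.04 rad short of it) (value of joint counter_knob below 0.04 rad), for 0.2 s.
2. the isolator handle is off: the tail hole lies over the hasp hole (within 4 mm) (horizontal distance between tail_hole and hasp_hole below 0.004 m), for 0.2 s.
At the end, for the whole second after the job is handed in: The counter knob is less than 0.04 rad short of its zero stop, the hole in the isolator handle's tail is within 4 mm (horizontally) of the hole in the hasp lug, and the counter case stands level and at rest (value of joint counter_knob below 0.04 rad and horizontal distance between tail_hole and hasp_hole below 0.004 m and linear speed of counter below 0.01 m/s and angle between counter's own z axis and vertical below 0.05 rad); the robot touches nothing.
It fails at once if the knob is wrung more than 0.2 rad past zero, which overstrains the stop lug (value of joint counter_knob below -0.2 rad).
It fails at once if the loose counter case is shoved more than 25 mm (distance of counter from where it was at the start of the episode above 0.025 m or distance of knob_grip from where it was at the start of the episode above 0.03 m).
It fails at once if a bystander is pushed more than 30 mm (distance of any of jar_1, tape_roll, register_key_1, mug, mixing_bowl, tin_can from where it was at the start of the episode above 0.03 m).
It also fails if it takes over 72 s, if anything falls off the work surface, if the arm or the gripper's body presses on something with over 40 N, if the wrist force passes 120 N, or if a joint passes its speed limit or range.

## Working session

There is one attempt and no reset: what is moved stays moved. The work goes in short steps, Python scripts to look and compute and a tool call to move; the robot and the scene stay as the last step left them, time stands still between calls to the robot, and variables do not carry over. Pictures are saved under pics/ and viewed, at most 10 in all, crops included, and the job is handed in when it is done.

Besides the shell and the picture viewer there is one more tool, called as name([rows], argument=value, ...), one row to a line, values as JSON. jog_arm: Moves the arm, as the interface text tells. Shifts and turns lie within -1 to 1; 1 stands for 0.25 m of shift or 180 degrees of turn. Its arguments: {"type":"object","properties":{"increments":{"type":"array"},"force":{"type":"number"}},"required":["increments"]}

```bash
mkdir -p pics; cat > h.py <<'E'
import numpy as np, cv2
from scipy.spatial.transform import Rotation as R
from workcell import env, cams, ticket, spotter
def rot(q): return R.from_quat([q[1],q[2],q[3],q[0]])
def camR(c):
    a=np.array(c["attitude"],float)
    return a if a.shape==(3,3) else rot(a).as_matrix()
def ray(c,uv):
    d=np.array([(uv[0]-c["cx"])/c["fx"],(uv[1]-c["cy"])/c["fy"],1.0]); d=camR(c)@d
    return np.array(c["xyz"]),d/np.linalg.norm(d)
def at_z(c,uv,z):
    o,d=ray(c,uv); return o+d*(z-o[2])/d[2]
def tri(rs):
    A=0;b=0
    for o,d in rs:
        P=np.eye(3)-np.outer(d,d);A=A+P;b=b+P@o
    p=np.linalg.solve(A,b); return p,[np.linalg.norm((np.eye(3)-np.outer(d,d))@(p-o)) for o,d in rs]
def proj(c,p):
    q=camR(c).T@(np.array(p)-np.array(c["xyz"])); return q[0]/q[2]*c["fx"]+c["cx"],q[1]/q[2]*c["fy"]+c["cy"]
E
python3 - <<'E'
from h import *
np.set_printoptions(precision=4,suppress=True)
print(env.get_state())
C={n:cams.read_camera(n) for n in("scene","top")}
for n,c in C.items():
    cv2.imwrite(f"pics/{n}0.png",c["pixels"][:,:,::-1]); print(n,c["xyz"],c["attitude"],c["fx"])
for t in ["counter","knob_grip","isolator","handle_grip","tail_hole","hasp_hole","jar_1","tape_roll","register_key_1","mug","mixing_bowl","tin_can"]:
    rs=[]
    for n,c in C.items():
        r=spotter.landmark_of(t,n)
        if r: print(t,n,np.round(r[0]["uv"],1),round(r[0]["conf"],2)); rs.append(ray(c,r[0]["uv"]))
    if len(rs)==2: print("  ",*tri(rs))
E
```

```text
{'clock': 0.0, 'joint_pos': array([1.0264, 0.314 , 0.045 , 1.3036, 0.    , 1.4312]), 'qvel': array([ 0.0004, -0.0002, -0.0018, -0.0011,  0.0011, -0.0004]), 'tau': array([  0.0007, -48.0628,  29.8532,   0.0191,  -0.0001,  -0.    ]), 'tcp_pos': array([0.2262, 0.5281, 0.2304]), 'orientation': array([-0.0003,  0.201 ,  0.9796, -0.0009]), 'wrist_force': array([-0.4486, -0.4823,  0.8297]), 'ft_torque': array([-0.0434,  0.0147,  0.0173]), 'grip_force': 0.0, 'finger_gap': 0.08517340470034018}
scene [-0.115  -1.1604  0.8431] [-0.4839  0.8437 -0.1983  0.1209] 452.2976012400627
top [0.3627 0.0068 1.4417] [-0.0411  0.708  -0.7039  0.0388] 411.01004399544615
counter scene [370.8 252.1] 0.72
counter top [380.  195.6] 0.9
   [ 0.5579 -0.194  -0.01  ] [np.float64(0.003906923619650871), np.float64(0.003906923619650867)]
knob_grip scene [365.  226.6] 0.79
knob_grip top [383.5 202.8] 0.54
   [ 0.5241 -0.193   0.0948] [np.float64(0.0010461320420310353), np.float64(0.0010461320420310815)]
isolator scene [316.  193.9] 0.68
isolator top [191.6 227.5] 0.64
   [ 0.545   0.4395 -0.0954] [np.float64(0.11238878
[... 822 characters left out ...]
), np.float64(0.0020972444453552378)]
register_key_1 scene [400.9 297.9] 0.64
register_key_1 top [443.7 212.3] 0.48
   [ 0.5047 -0.4196  0.0001] [np.float64(0.003149237139217512), np.float64(0.003149237139217516)]
mug scene [288.  167.6] 0.61
mug top [186.2 193.3] 0.58
   [ 0.5641  0.498  -0.0144] [np.float64(0.0024673907918174964), np.float64(0.0024673907918173242)]
mixing_bowl scene [257.1 173.9] 0.71
mixing_bowl top [190.6 231.7] 0.81
   [ 0.4209  0.4753 -0.0045] [np.float64(0.008289022852427405), np.float64(0.00828902285242744)]
tin_can scene [430.3 286.5] 0.64
tin_can top [441.8 183.4] 0.65
   [ 0.608  -0.4162 -0.001 ] [np.float64(0.003357588926586619), np.float64(0.003357588926586374)]
```

```bash
python3 - <<'E'
import cv2
a=cv2.imread("pics/top0.png");b=cv2.imread("pics/scene0.png")
cv2.imwrite("pics/t1.png",cv2.resize(a[140:260,220:460],None,fx=3.3,fy=3.3,interpolation=cv2.INTER_CUBIC))
cv2.imwrite("pics/s1.png",cv2.resize(b[140:310,270:450],None,fx=3.5,fy=3.5,interpolation=cv2.INTER_CUBIC))
E
```

```text
(no output)
```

View pics/t1.png

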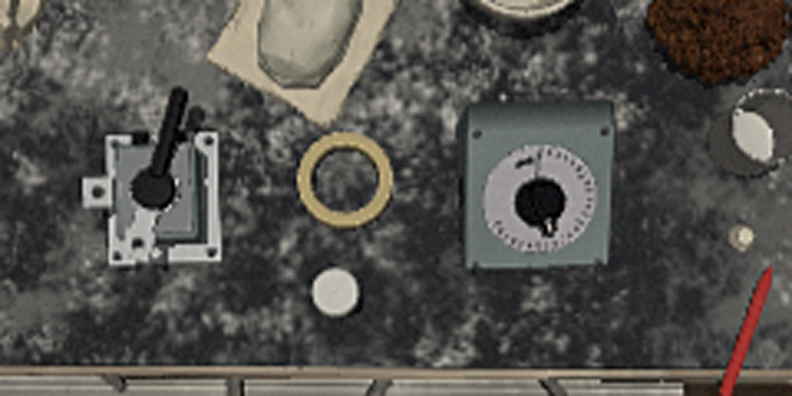

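View pics/s1.png

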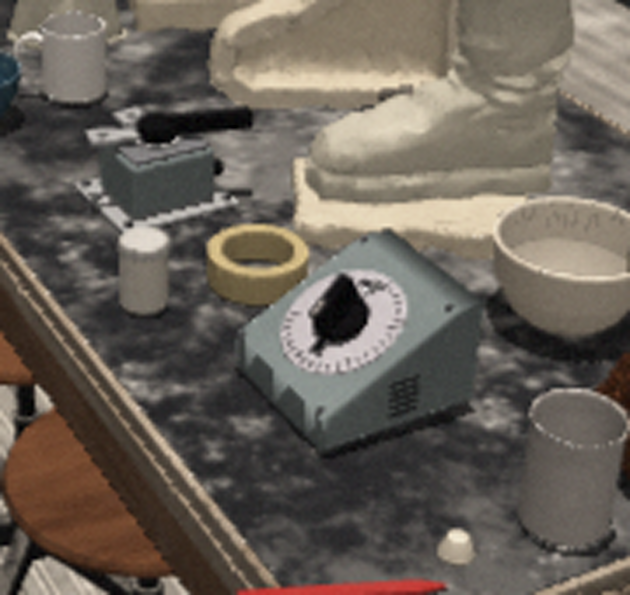

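The top crop shows the counter knob at about (384,202) with its nose pointing to the front and slightly right, about 165° clockwise from zero. The isolator axis is at about (266,198). Its lever points up and right towards (274,168), and the hasp is at (249,198). The scene view agrees. I'll refine both angles next.

```bash
python3 - <<'E'
from h import *
np.set_printoptions(precision=4,suppress=True)
a=cv2.imread("pics/top0.png");b=cv2.imread("pics/scene0.png")
k=cv2.resize(a[178:226,356:412],None,fx=7,fy=7,interpolation=cv2.INTER_CUBIC)
s=cv2.resize(b[205:253,335:391],None,fx=7,fy=7,interpolation=cv2.INTER_CUBIC)
cv2.imwrite("pics/k.png",np.hstack([k,s]))
c=cams.read_camera("top")
f=lambda u,v:(u/3.3+220,v/3.3+140)
for nm,p,z in [("fl",(468,268),.04),("fr",(608,263),.04),("bl",(470,103),.106),("br",(612,100),.106),
  ("axis",(153,190),.1),("tip",(178,92),.09),("hasp",(97,192),.074),
  ("pl1",(107,263),.005),("pl2",(218,262),.005),("pr",(215,133),.005),("pl",(108,137),.005)]:
    print(nm,at_z(c,f(*p),z))
for t,z in [("tail_hole",.081),("hasp_hole",.074),("handle_grip",.098)]:
    for _ in range(2):
        r=spotter.landmark_of(t,"top"); print(t,[(np.round(x["uv"],1),round(x["conf"],2),at_z(c,x["uv"],z)[:2]) for x in r[:2]])
        cams.read_camera("top")
m=spotter.cut_out("isolator_handle","top")
for t in ("isolator_handle","counter_knob","isolator","counter"):
    m=spotter.cut_out(t,"top")
    if m:
        M=m[0]["region"].astype(np.uint8); cn=max(cv2.findContours(M,0,2)[0],key=cv2.contourArea)
        print(t,m[0]["conf"],M.sum(),cv2.minAreaRect(cn),cv2.boundingRect(cn))
E
```

```text
fl [ 0.4659 -0.1259  0.04  ]
fr [ 0.4719 -0.2708  0.04  ]
bl [ 0.6264 -0.1225  0.106 ]
br [ 0.6302 -0.2644  0.106 ]
axis [0.5376 0.1937 0.1   ]
tip [0.6393 0.1718 0.09  ]
hasp [0.5387 0.2542 0.074 ]
pl1 [0.4716 0.2541 0.005 ]
pl2 [0.4733 0.1362 0.005 ]
pr [0.6121 0.1416 0.005 ]
pl [0.6071 0.2564 0.005 ]
tail_hole [(array([262.6, 212.4]), 0.87, array([0.4903, 0.2078]))]
tail_hole [(array([263.1, 214.9]), 0.86, array([0.482 , 0.2059]))]
hasp_hole [(array([249.4, 198.2]), 0.73, array([0.5386, 0.2542])), (array([320.4, 228.3]), 0.71, array([0.439 , 0.0152]))]
hasp_hole [(array([440.3, 208.9]), 0.63, array([ 0.5062, -0.3851])), (array([249.5, 200.8]), 0.56, array([0.5298, 0.2537]))]
handle_grip [(array([271.7, 171.7]), 0.81, array([0.6247, 0.1781]))]
handle_grip [(array([272.2, 170.6]), 0.73, array([0.6284, 0.1765]))]
isolator_handle 0.96 387 ((266.6891784667969, 191.8648681640625), (12.494322776794434, 53.42967224121094), 9.462323188781738) (257, 166, 20, 53)
counter_knob 0.47 168 ((382.8000183105469, 200.40000915527344), (14.310833930969238, 13.416407585144043), 26.56505012512207) (376, 194, 14, 16)
isolator 0.95 1447 ((265.6954345703125, 193.7360382080078), (52.29533386230469, 40.325828552246094), 85.91438293457031) (246, 167, 41, 54)
counter 0.67 2301 ((381.5, 195.5), (51.0, 47.0), 90.0) (358, 170, 48, 52)
```

View pics/k.png

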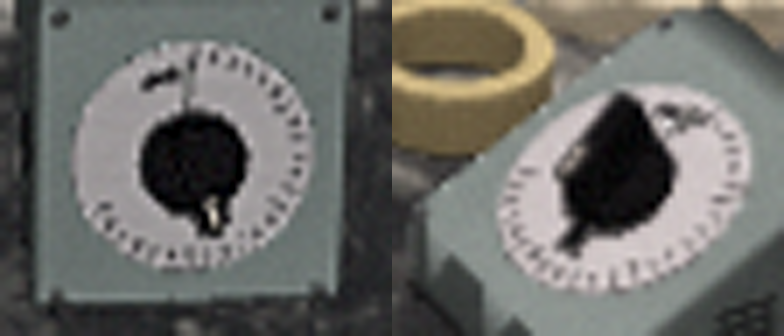

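The zoom confirms the nose: the white line is at top pixel (386,208) and the pointer tip at about (385,211), both on the front side. The zero tick points up the slope, and the scale runs clockwise to the lower left. Next I'll work out the nose angle and the grasp.

```bash
cat >> h.py <<'E'
yaw=0.033
n=R.from_euler('z',yaw).apply([-np.sin(np.radians(27)),0,np.cos(np.radians(27))])
up=R.from_euler('z',yaw).apply([np.cos(np.radians(27)),0,np.sin(np.radians(27))])
lf=np.cross(n,up)
def plane(c,uv,p,nn):
    o,d=ray(c,uv); return o+d*(nn@(p-o))/(nn@d)
def goal(p,Rm):
    s=env.get_state(); T=rot(s["orientation"])
    dp=T.inv().apply(np.array(p)-s["tcp_pos"]); rv=(T.inv()*R.from_matrix(Rm)).as_rotvec()
    print("shift units",np.round(dp/.25,3),"turn units",np.round(rv/np.pi,3),"deg",np.round(np.degrees(np.linalg.norm(rv)),1))
E
python3 - <<'E'
from h import *
np.set_printoptions(precision=4,suppress=True)
G=np.array([.524,-.193,.0948])
ct=cams.read_camera("top");cs=cams.read_camera("scene")
F=G-24*n/1000
pt=lambda u,v:(u/7+356,v/7+178)
ps=lambda u,v:((u-392)/7+335,v/7+205)
for nm,c,uv,h in [("dial",ct,pt(193,155),0),("skirt",ct,pt(194,162),.010),("nosetop",ct,pt(211,208),.036),("ptr",ct,pt(205,233),.004),
  ("dial s",cs,ps(625,188),0),("nosetop s",cs,ps(572,158),.036),("tailtop s",cs,ps(625,97),.036),("ptr s",cs,ps(568,245),.004)]:
    p=plane(c,uv,F+n*h,n); r=p-F; print(nm,"up %.1f left %.1f mm"%(r@up*1e3,r@lf*1e3),"cw angle %.1f"%np.degrees(np.arctan2(-r@lf,r@up)))
E
```

```text
dial up -0.4 left -3.4 mm cw angle 96.2
skirt up -0.3 left -2.3 mm cw angle 96.5
nosetop up -13.9 left -6.8 mm cw angle 154.1
ptr up -39.1 left -9.6 mm cw angle 166.2
dial s up 1.6 left -3.7 mm cw angle 66.1
nosetop s up -13.4 left -4.6 mm cw angle 161.0
tailtop s up 22.7 left 4.6 mm cw angle -11.6
ptr s up -35.4 left -13.1 mm cw angle 159.8
```

```bash
cat >> h.py <<'E'
Fk=np.array([.524,-.196,.0948])-.024*n
def kR(deg):
    a=np.radians(deg); x=-(up*np.cos(a)-lf*np.sin(a)); z=-n
    return np.column_stack([x,np.cross(z,x),z])
E
python3 - <<'E'
from h import *
goal(Fk+n*.12,kR(166)); print(Fk+n*.12, Fk)
E
```

```text
shift units [-2.077 -2.269  0.204] turn units [-0.194  0.019  0.765] deg 142.0
[ 0.48044064 -0.19743798  0.18033663] [ 0.53488984 -0.1956405   0.07341584]
```

jog_arm([
  [[-0.122,-0.133,0.012,0,0,0,0],[-0.122,-0.133,0.012,0,0,0,0],[-0.122,-0.133,0.012,0,0,0,0],[-0.122,-0.133,0.012,0,0,0,0],[-0.122,-0.133,0.012,0,0,0,0],[-0.122,-0.133,0.012,0,0,0,0],[-0.122,-0.133,0.012,0,0,0,0],[-0.122,-0.133,0.012,0,0,0,0],[-0.122,-0.133,0.012,0,0,0,0],[-0.122,-0.133,0.012,0,0,0,0],[-0.122,-0.133,0.012,0,0,0,0],[-0.122,-0.133,0.012,0,0,0,0],[-0.122,-0.133,0.012,0,0,0,0],[-0.122,-0.133,0.012,0,0,0,0],[-0.122,-0.133,0.012,0,0,0,0],[-0.122,-0.133,0.012,0,0,0,0],[-0.122,-0.133,0.012,0,0,0,0],[0,0,0,0,0,0,0]],
], force=20)

```text
clock: 4.1
tcp_pos: [0.4822, -0.2003, 0.1796]
orientation: [0.001, 0.204, 0.979, -0.001]
wrist_force: [-0.7, 0.3, -0.1]
finger_gap: 0.0855
grip_force: 0.0
```

jog_arm([
  [[0,0,0,-0.0108,0.001,0.0425,0],[0,0,0,-0.0108,0.001,0.0425,0],[0,0,0,-0.0108,0.001,0.0425,0],[0,0,0,-0.0108,0.001,0.0425,0],[0,0,0,-0.0108,0.001,0.0425,0],[0,0,0,-0.0108,0.001,0.0425,0],[0,0,0,-0.0108,0.001,0.0425,0],[0,0,0,-0.0108,0.001,0.0425,0],[0,0,0,-0.0108,0.001,0.0425,0],[0,0,0,-0.0108,0.001,0.0425,0],[0,0,0,-0.0108,0.001,0.0425,0],[0,0,0,-0.0108,0.001,0.0425,0],[0,0,0,-0.0108,0.001,0.0425,0],[0,0,0,-0.0108,0.001,0.0425,0],[0,0,0,-0.0108,0.001,0.0425,0],[0,0,0,-0.0108,0.001,0.0425,0],[0,0,0,-0.0108,0.001,0.0425,0],[0,0,0,-0.0108,0.001,0.0425,0],[0,0,0,0,0,0,0]],
])

```text
clock: 6.0
tcp_pos: [0.4796, -0.1934, 0.1801]
orientation: [0.025, 0.963, 0.134, 0.232]
wrist_force: [-0.0, 0.9, -0.5]
finger_gap: 0.0854
grip_force: 0.0
```

```bash
python3 - <<'E'
from h import *
s=env.get_state(); print(s["clock"],s["tcp_pos"],s["joint_pos"],s["wrist_force"],s["ft_torque"])
goal(Fk+n*.12,kR(166)); goal(Fk+n*.015,kR(166))
E
```

```text
6.0 [ 0.47958976 -0.19341682  0.18006305] [-0.72567248 -0.07192027 -0.63403965  0.65291217  0.31703727  2.19658474] [-0.00809608  0.87741182 -0.48081668] [-0.01342247  0.39817277  0.04430908]
shift units [-0.001  0.016  0.   ] turn units [ 0. -0. -0.] deg 0.1
shift units [-0.001  0.016  0.42 ] turn units [ 0. -0. -0.] deg 0.1
```

jog_arm([
  [[0,0.016,0.07,0,0,0,0],[0,0,0.07,0,0,0,0],[0,0,0.07,0,0,0,0],[0,0,0.07,0,0,0,0],[0,0,0.05,0,0,0,100],[0,0,0.03,0,0,0,130],[0,0,0.03,0,0,0,140],[0,0,0.02,0,0,0,140],[0,0,0.01,0,0,0,140],[0,0,0,0,0,0,140]],
])

```text
clock: 7.0
tcp_pos: [0.5292, -0.1977, 0.0872]
orientation: [0.026, 0.963, 0.134, 0.232]
wrist_force: [-1.3, -0.2, 0.7]
finger_gap: 0.0385
grip_force: 0.0
```

```bash
python3 - <<'E'
from h import *
s=env.get_state(); print(s["clock"],s["tcp_pos"],s["finger_gap"],s["wrist_force"],s["ft_torque"])
goal(Fk+n*.015,kR(166))
b=cams.read_camera("scene")["pixels"][:,:,::-1]; a=cams.read_camera("top")["pixels"][:,:,::-1]
cv2.imwrite("pics/g1.png",np.hstack([cv2.resize(x,None,fx=6,fy=6,interpolation=2) for x in (a[170:250,355:415],b[190:270,335:400])]))
E
```

```text
7.0 [ 0.52923033 -0.19770894  0.08717819] 0.03850579990014033 [-1.26786814 -0.22041539  0.73847587] [-0.04714595  0.40779084  0.0142361 ]
shift units [-0.003 -0.008 -0.001] turn units [ 0.001 -0.    -0.   ] deg 0.1
```

View pics/g1.png

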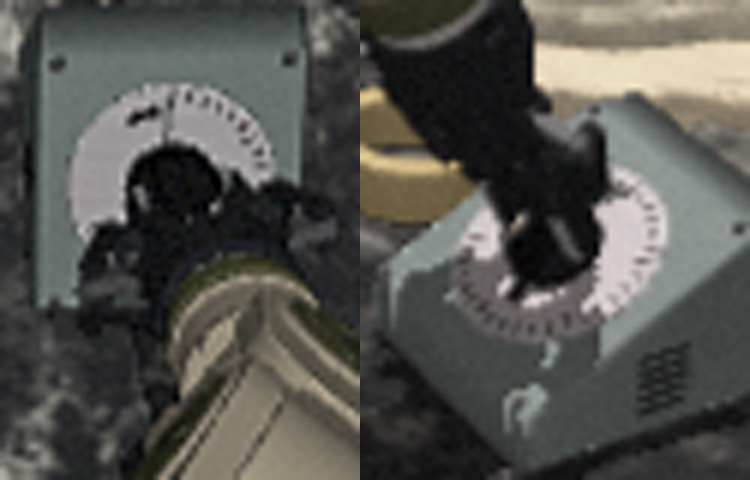

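The fingers straddle the bar, gap 38 mm, with no contact yet. Next I close them at low force.

jog_arm([
  [[0,-0.004,0,0,0,0,165],[0,-0.003,0,0,0,0,180],[0,0,0,0,0,0,195],[0,0,0,0,0,0,205],[0,0,0,0,0,0,215],[0,0,0,0,0,0,235],[0,0,0,0,0,0,255],[0,0,0,0,0,0,255]],
], force=20)

```text
clock: 7.9
tcp_pos: [0.5283, -0.1942, 0.0869]
orientation: [0.024, 0.963, 0.134, 0.233]
wrist_force: [-3.0, 6.4, 5.5]
finger_gap: 0.0137
grip_force: 20.9
```

```bash
cat >> h.py <<'E'
def st():
    s=env.get_state(); T=rot(s["orientation"]); x=T.as_matrix()[:,0]
    v=-x; ang=np.degrees(np.arctan2(-v@lf,v@up))
    print("t",s["clock"],"gap",s["finger_gap"],"gf",s["grip_force"],"F",np.round(s["wrist_force"],2),"Mtool",np.round(T.inv().apply(s["ft_torque"]),3),"M",np.round(s["ft_torque"],3),"cw %.2f"%ang,"j6 %.2f"%s["joint_pos"][5])
    r=s["tcp_pos"]-Fk; print("tcp off up %.1f left %.1f out %.1f"%(r@up*1e3,r@lf*1e3,r@n*1e3),"tilt %.1f"%np.degrees(np.arccos(-T.as_matrix()[:,2]@n)))
E
python3 -c "from h import *;st()"
```

```text
t 7.9 gap 0.01368855646311781 gf 20.851454436779022 F [-2.98  6.41  5.51] Mtool [ 1.323 -0.162 -0.06 ] M [1.064 0.512 0.62 ] cw 166.02 j6 2.27
tcp off up 0.3 left 1.7 out 15.0 tilt 0.1
```

jog_arm([
  [[0,-0.006,0,0,0,0,255],[0,0,0,0,0,0,255],[0,0,0,0,0,-0.02,255],[0,0,0,0,0,-0.03,255],[0,0,0,0,0,-0.03,255],[0,0,0,0,0,-0.03,255],[0,0,0,0,0,-0.03,255],[0,0,0,0,0,-0.03,255],[0,0,0,0,0,-0.03,255],[0,0,0,0,0,0,255]],
])

```text
clock: 8.9
tcp_pos: [0.5283, -0.1941, 0.0869]
orientation: [0.096, 0.874, 0.425, 0.213]
wrist_force: [-2.9, 4.1, 5.5]
finger_gap: 0.0137
grip_force: 20.2
```

```bash
python3 -c "
from h import *;st()"
```

```text
t 8.9 gap 0.013655208557997942 gf 20.226480066776276 F [-2.86  4.09  5.5 ] Mtool [ 0.961  0.417 -0.092] M [0.777 0.493 0.508] cw 130.03 j6 1.64
tcp off up 0.3 left 1.8 out 15.0 tilt 0.1
```

jog_arm([
  [[0,0,0,0,0,-0.034,255],[0,0,0,0,0,-0.034,255],[0,0,0,0,0,-0.034,255],[0,0,0,0,0,-0.034,255],[0,0,0,0,0,-0.034,255],[0,0,0,0,0,-0.034,255],[0,0,0,0,0,-0.034,255],[0,0,0,0,0,-0.034,255],[0,0,0,0,0,-0.034,255],[0,0,0,0,0,0,255]],
])

```text
clock: 9.9
tcp_pos: [0.5282, -0.1941, 0.0868]
orientation: [0.183, 0.579, 0.781, 0.145]
wrist_force: [-3.6, 4.1, 4.6]
finger_gap: 0.0137
grip_force: 20.0
```

```bash
python3 -c "
from h import *;st()"
```

```text
t 9.9 gap 0.01367050045202514 gf 20.026965737342834 F [-3.57  4.14  4.56] Mtool [ 0.191  0.991 -0.119] M [0.739 0.466 0.518] cw 74.98 j6 0.68
tcp off up 0.1 left 1.8 out 15.0 tilt 0.1
```

jog_arm([
  [[0,0,0,0,0,-0.034,255],[0,0,0,0,0,-0.034,255],[0,0,0,0,0,-0.034,255],[0,0,0,0,0,-0.034,255],[0,0,0,0,0,-0.034,255],[0,0,0,0,0,-0.034,255],[0,0,0,0,0,-0.034,255],[0,0,0,0,0,-0.034,255],[0,0,0,0,0,0,255]],
])

```text
clock: 10.8
tcp_pos: [0.5281, -0.1941, 0.0868]
orientation: [0.227, 0.203, 0.951, 0.056]
wrist_force: [-4.2, 3.5, 4.8]
finger_gap: 0.0136
grip_force: 20.1
```

```bash
python3 - <<'E'
from h import *
st()
b=cams.read_camera("scene")["pixels"][:,:,::-1]; a=cams.read_camera("top")["pixels"][:,:,::-1]
cv2.imwrite("pics/g2.png",np.hstack([cv2.resize(x,None,fx=6,fy=6,interpolation=2) for x in (a[160:240,355:415],b[190:270,335:400])]))
E
```

```text
t 10.8 gap 0.013557946383822028 gf 20.122335255146027 F [-4.18  3.53  4.8 ] Mtool [-0.564  0.887 -0.002] M [0.779 0.576 0.408] cw 26.03 j6 -0.17
tcp off up 0.0 left 1.8 out 15.0 tilt 0.1
```

View pics/g2.png

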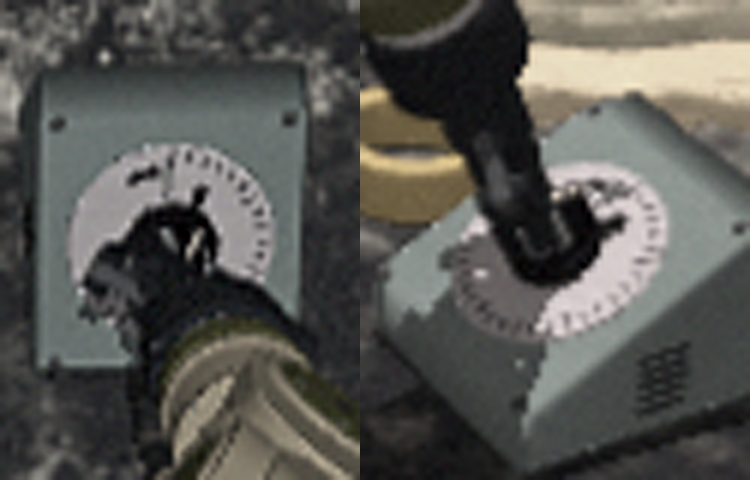

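The knob has followed the grip. Its pointer, at top crop (202,195), is about 25° clockwise of the zero tick at (168,180). I'll go to about 8°, then feel for the stop in small steps.

jog_arm([
  [[0,0,0,0,0,-0.025,255],[0,0,0,0,0,-0.025,255],[0,0,0,0,0,-0.025,255],[0,0,0,0,0,-0.02,255],[0,0,0,0,0,0,255],[0,0,0,0,0,0,255]],
])

```text
clock: 11.5
tcp_pos: [0.5281, -0.1941, 0.0868]
orientation: [0.233, 0.061, 0.97, 0.022]
wrist_force: [-3.8, 3.4, 4.0]
finger_gap: 0.0138
grip_force: 20.1
```

```bash
python3 -c "
from h import *;st()"
```

```text
t 11.5 gap 0.013823091981019726 gf 20.140637755393982 F [-3.84  3.35  3.99] Mtool [-0.809  0.733 -0.033] M [0.78  0.623 0.444] cw 9.05 j6 -0.47
tcp off up 0.0 left 1.7 out 15.0 tilt 0.1
```

jog_arm([
  [[0,0,0,0,0,-0.01,255],[0,0,0,0,0,-0.01,255],[0,0,0,0,0,0,255],[0,0,0,0,0,0,255]],
])

```text
clock: 11.9
tcp_pos: [0.5281, -0.1941, 0.0868]
orientation: [0.233, 0.03, 0.972, 0.014]
wrist_force: [-3.3, 4.2, 5.0]
finger_gap: 0.0133
grip_force: 20.2
```

```bash
python3 -c "
from h import *;st()"
```

```text
t 11.9 gap 0.013332074596448563 gf 20.15844315290451 F [-3.33  4.22  5.  ] Mtool [-0.839  0.61  -0.051] M [0.755 0.553 0.451] cw 5.45 j6 -0.53
tcp off up 0.0 left 1.7 out 15.0 tilt 0.1
```

jog_arm([
  [[0,0,0,0,0,-0.01,255],[0,0,0,0,0,-0.01,255],[0,0,0,0,0,0,255],[0,0,0,0,0,0,255]],
])

```text
clock: 12.3
tcp_pos: [0.5281, -0.1942, 0.0868]
orientation: [0.234, -0.0, 0.972, 0.007]
wrist_force: [-3.7, 4.2, 4.1]
finger_gap: 0.0139
grip_force: 20.2
```

```bash
python3 -c "
from h import *;st()"
```

```text
t 12.3 gap 0.01392250475572557 gf 20.16023576259613 F [-3.69  4.2   4.09] Mtool [-0.884  0.602 -0.045] M [0.765 0.598 0.45 ] cw 1.86 j6 -0.60
tcp off up 0.0 left 1.7 out 15.0 tilt 0.1
```

jog_arm([
  [[0,0,0,0,0,-0.008,255],[0,0,0,0,0,-0.008,255],[0,0,0,0,0,0,255],[0,0,0,0,0,0,255]],
])

```text
clock: 12.7
tcp_pos: [0.528, -0.1942, 0.0867]
orientation: [0.234, -0.025, 0.972, 0.001]
wrist_force: [-3.6, 2.8, 4.3]
finger_gap: 0.0134
grip_force: 20.1
```

```bash
python3 -c "
from h import *;st();cams.read_camera('top');st()"
```

```text
t 12.7 gap 0.013406090270629485 gf 20.120600759983063 F [-3.56  2.77  4.3 ] Mtool [-0.865  0.539 -0.082] M [0.706 0.579 0.461] cw -1.02 j6 -0.65
tcp off up 0.0 left 1.7 out 15.0 tilt 0.1
t 12.75 gap 0.013548872194282099 gf 20.121280252933502 F [-3.98  2.99  4.12] Mtool [-0.867  0.598 -0.046] M [0.721 0.638 0.429] cw -1.02 j6 -0.65
tcp off up 0.0 left 1.7 out 15.0 tilt 0.1
```

jog_arm([
  [[0,0,0,0,0,-0.008,255],[0,0,0,0,0,-0.004,255],[0,0,0,0,0,0,255],[0,0,0,0,0,0,255]],
])

```text
clock: 13.15
tcp_pos: [0.5281, -0.1942, 0.0868]
orientation: [0.234, -0.043, 0.971, -0.003]
wrist_force: [-3.9, 3.8, 4.3]
finger_gap: 0.0134
grip_force: 20.1
```

```bash
python3 -c "
from h import *;st();cams.read_camera('top');st()"
```

```text
t 13.15 gap 0.013391529463392912 gf 20.058598816394806 F [-3.86  3.76  4.28] Mtool [-0.972  0.519  0.048] M [0.842 0.6   0.385] cw -3.19 j6 -0.68
tcp off up 0.0 left 1.7 out 15.0 tilt 0.1
t 13.2 gap 0.013999243754014245 gf 20.058777630329132 F [-4.    3.87  5.3 ] Mtool [-0.915  0.555  0.119] M [0.821 0.632 0.294] cw -3.19 j6 -0.68
tcp off up 0.1 left 1.7 out 15.0 tilt 0.1
```

```bash
cat >> h.py <<'E'
def avg(k=8):
    m=[]
    for _ in range(k):
        cams.read_camera("top"); s=env.get_state(); m.append(rot(s["orientation"]).inv().apply(s["ft_torque"])[2])
    print("Mz mean %.3f +- %.3f"%(np.mean(m),np.std(m)/k**.5))
E
python3 -c "
from h import *;avg();st()"
```

```text
Mz mean 0.053 +- 0.010
t 13.6 gap 0.013825384525474117 gf 20.05990594625473 F [-3.65  3.3   5.99] Mtool [-0.952  0.553  0.054] M [0.824 0.632 0.369] cw -3.19 j6 -0.68
tcp off up 0.0 left 1.7 out 15.0 tilt 0.1
```

jog_arm([
  [[0,0,0,0,0,-0.01,255],[0,0,0,0,0,0,255],[0,0,0,0,0,0,255]],
])

```text
clock: 13.9
tcp_pos: [0.528, -0.1942, 0.0867]
orientation: [0.234, -0.058, 0.971, -0.007]
wrist_force: [-4.1, 2.7, 4.7]
finger_gap: 0.0134
grip_force: 20.1
```

```bash
python3 -c "
from h import *;avg();st()"
```

```text
Mz mean 0.024 +- 0.012
t 14.3 gap 0.013386609485135384 gf 20.071370601654053 F [-3.16  2.62  5.31] Mtool [-0.932  0.509 -0.016] M [0.761 0.613 0.416] cw -4.99 j6 -0.72
tcp off up 0.0 left 1.7 out 15.0 tilt 0.1
```

jog_arm([
  [[0,0,0,0,0,-0.01,255],[0,0,0,0,0,0,255],[0,0,0,0,0,0,255]],
])

```text
clock: 14.6
tcp_pos: [0.5281, -0.1942, 0.0868]
orientation: [0.233, -0.073, 0.97, -0.011]
wrist_force: [-3.9, 3.9, 4.6]
finger_gap: 0.0135
grip_force: 20.1
```

```bash
python3 - <<'E'
from h import *
avg(12);st()
b=cams.read_camera("scene")["pixels"][:,:,::-1]; a=cams.read_camera("top")["pixels"][:,:,::-1]
cv2.imwrite("pics/g3.png",np.hstack([cv2.resize(x,None,fx=9,fy=9,interpolation=2) for x in (a[170:220,362:405],b[205:255,343:386])]))
E
```

```text
Mz mean 0.061 +- 0.008
t 15.2 gap 0.013687601188438233 gf 20.054799914360046 F [-3.34  4.02  4.4 ] Mtool [-1.019  0.465  0.111] M [0.884 0.611 0.335] cw -6.79 j6 -0.75
tcp off up 0.0 left 1.7 out 15.0 tilt 0.1
```

View pics/g3.png

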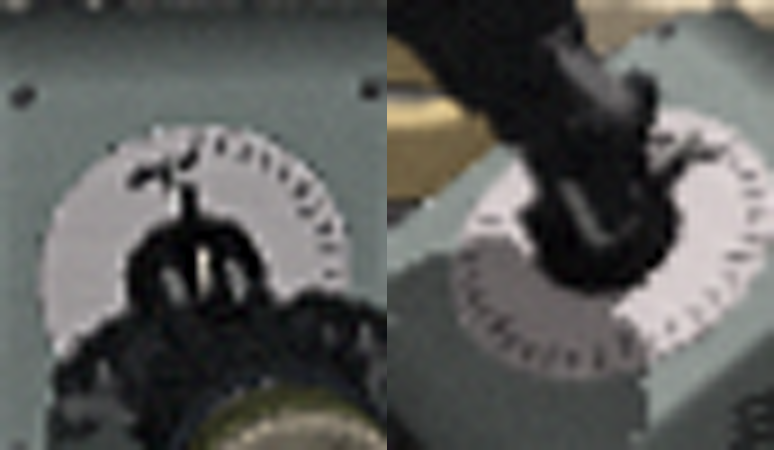

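The pointer at (189,190) now lies about on the zero line, within roughly 2°, but there's no clear torque rise yet. I'll take another small step and compare.

jog_arm([
  [[0,0,0,0,0,-0.011,255],[0,0,0,0,0,0,255],[0,0,0,0,0,0,255]],
])

```text
clock: 15.6
tcp_pos: [0.5281, -0.1942, 0.0868]
orientation: [0.233, -0.09, 0.968, -0.015]
wrist_force: [-3.7, 3.3, 4.1]
finger_gap: 0.0138
grip_force: 20.0
```

```bash
python3 - <<'E'
from h import *
avg(12);st()
E
```

```text
Mz mean 0.097 +- 0.007
t 16.2 gap 0.013694458742110895 gf 20.042046010494232 F [-2.8   3.43  5.19] Mtool [-0.929  0.447  0.087] M [0.778 0.609 0.308] cw -8.76 j6 -0.78
tcp off up 0.0 left 1.7 out 15.0 tilt 0.1
```

The torque now climbs about 0.02 N m per degree, which matches the lug's spring, so the knob is against the stop. I'll release and retreat.

jog_arm([
  [[0,0,0,0,0,0,200],[0,0,0,0,0,0,160],[0,0,0,0,0,0,120],[0,0,0,0,0,0,100],[0,0,0,0,0,0,90],[0,0,-0.04,0,0,0,80],[0,0,-0.1,0,0,0,0],[0,0,-0.15,0,0,0,0],[0,0,-0.15,0,0,0,0],[0,0,-0.15,0,0,0,0]],
])

```text
clock: 17.2
tcp_pos: [0.4603, -0.1961, 0.22]
orientation: [0.233, -0.091, 0.968, -0.016]
wrist_force: [0.1, -0.9, 0.3]
finger_gap: 0.0853
grip_force: 0.0
```

```bash
python3 - <<'E'
from h import *
np.set_printoptions(precision=4,suppress=True)
s=env.get_state(); print(s["clock"],s["tcp_pos"],s["joint_pos"],s["wrist_force"])
# isolator hover: lever grip
ax=np.array([.5385,.1945]); print("lever ang",np.degrees(np.arctan2(-.0219,.1017)))
a=np.radians(-12.1); d=np.array([np.cos(a),np.sin(a),0]); g=np.r_[ax,0]+.085*d
# tool x along lever, y across; z down
z=np.array([0,0,-1.]); 
for sg in (1,-1):
    x=sg*d; Rm=np.column_stack([x,np.cross(z,x),z]); goal([g[0],g[1],.22],Rm)
print(g)
E
```

```text
17.2 [ 0.4603 -0.1961  0.22  ] [-0.765  -0.1326 -0.5813  0.7777  0.33   -0.8954] [ 0.0924 -0.9491  0.3178]
lever ang -12.152456734760628
shift units [-0.839  1.356  0.312] turn units [-0.209  0.008 -0.851] deg 157.8
shift units [-0.839  1.356  0.312] turn units [0.006 0.151 0.125] deg 35.3
[0.6216 0.1767 0.    ]
```

jog_arm([
  [[0,0,0,0.001,0.03,0.025,0],[0,0,0,0.001,0.03,0.025,0],[0,0,0,0.001,0.03,0.025,0],[0,0,0,0.001,0.03,0.025,0],[0,0,0,0.002,0.031,0.025,0],[0,0,0,0,0,0,0]],
])

```text
clock: 17.8
tcp_pos: [0.4629, -0.1968, 0.2179]
orientation: [-0.001, 0.105, 0.994, 0.001]
wrist_force: [-0.1, -0.0, -1.5]
finger_gap: 0.0856
grip_force: 0.0
```

```bash
python3 - <<'E'
from h import *
a=np.radians(-12.1); d=np.array([np.cos(a),np.sin(a),0]); g=np.r_[.5385,.1945,0]+.085*d
z=np.array([0,0,-1.]); x=-d; goal([g[0],g[1],.22],np.column_stack([x,np.cross(z,x),z]))
E
```

```text
shift units [-0.308  1.594 -0.008] turn units [ 0.    -0.001  0.   ] deg 0.1
```

jog_arm([
  [[-0.031,0.159,0,0,0,0,0],[-0.031,0.159,0,0,0,0,0],[-0.031,0.159,0,0,0,0,0],[-0.031,0.159,0,0,0,0,0],[-0.031,0.159,0,0,0,0,0],[-0.031,0.159,0,0,0,0,0],[-0.031,0.159,0,0,0,0,0],[-0.031,0.159,0,0,0,0,0],[-0.031,0.159,0,0,0,0,0],[-0.031,0.163,0,0,0,0,0],[0,0,0,0,0,0,0]],
])

```text
clock: 18.9
tcp_pos: [0.6214, 0.1809, 0.2185]
orientation: [0.001, 0.102, 0.995, 0.002]
wrist_force: [0.2, 0.2, 0.7]
finger_gap: 0.0855
grip_force: 0.0
```

```bash
python3 - <<'E'
from h import *
a=np.radians(-12.1); d=np.array([np.cos(a),np.sin(a),0]); g=np.r_[.5385,.1945,0]+.085*d
z=np.array([0,0,-1.]); x=-d; goal([g[0],g[1],.08],np.column_stack([x,np.cross(z,x),z]))
a=cams.read_camera("top")["pixels"][:,:,::-1];b=cams.read_camera("scene")["pixels"][:,:,::-1]
cv2.imwrite("pics/r1.png",np.hstack([cv2.resize(x,None,fx=7,fy=7,interpolation=2) for x in (a[172:222,358:411],b[130:180,290:343])]))
E
```

```text
shift units [-0.003 -0.018  0.554] turn units [0.001 0.    0.002] deg 0.4
```

View pics/r1.png

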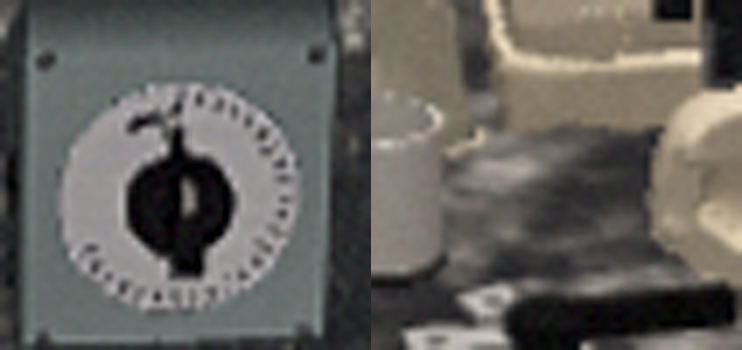

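Released knob: the pointer tip is at crop (178,130), along the zero line and up the slope. The lever's top is clear for grasping. I'll check the knob angle numerically and go down to the lever.

```bash
python3 - <<'E'
from h import *
c=cams.read_camera("top")
def P(u,v,h): 
    p=plane(c,(u,v),Fk+n*h,n)-Fk; return np.array([p@up,p@lf])*1e3
q=lambda u,v:(u/7+358,v/7+172)
ctr=P(*q(180.5,207),.010); tip=P(*q(178,130),.006); d0=P(*q(179.5,198),0)
z1=P(190/7+356,60/7+178,.0); z2=P(190/7+356,108/7+178,0); d1=P(193/7+356,155/7+178,0)
print("skirt",ctr,"dial",d0,"before dial",d1,"tip",tip,"zero",z1,z2)
for C in (ctr,d0): 
    r=tip-C; print("tip cw",np.degrees(np.arctan2(-r[1],r[0])))
r=z1-d1; print("zero cw",np.degrees(np.arctan2(-r[1],r[0])))
E
```

```text
skirt [-1.68738129  0.39425132] dial [-0.77960122 -0.61519709] before dial [-0.26260859 -0.36130552] tip [35.66788373  2.00604424] zero [47.63886925  2.37746195] [23.60351917  1.72466906]
tip cw -2.4706473453301663
tip cw -4.113533032652963
zero cw -3.272324136207838
```

jog_arm([
  [[0,-0.018,0.08,0,0,0,0],[0,0,0.1,0,0,0,0],[0,0,0.1,0,0,0,0],[0,0,0.1,0,0,0,60],[0,0,0.1,0,0,0,100],[0,0,0.06,0,0,0,120],[0,0,0,0,0,0,140],[0,0,0,0,0,0,140]],
])

```text
clock: 19.85
tcp_pos: [0.6196, 0.1713, 0.0843]
orientation: [0.0, 0.106, 0.994, 0.0]
wrist_force: [-0.0, -0.2, -0.1]
finger_gap: 0.0387
grip_force: 0.0
```

```bash
python3 - <<'E'
from h import *
s=env.get_state(); print(s["tcp_pos"],s["wrist_force"])
c=cams.read_camera("scene")
a=np.radians(-12.1); d=np.array([np.cos(a),np.sin(a),0]); g=np.r_[.5385,.1945,0]+.085*d
z=np.array([0,0,-1.]); x=-d; goal([g[0],g[1],.075],np.column_stack([x,np.cross(z,x),z]))
b=c["pixels"][:,:,::-1]
cv2.imwrite("pics/r2.png",cv2.resize(b[125:200,280:370],None,fx=6,fy=6,interpolation=2))
E
```

```text
[0.61960559 0.17127289 0.08429284] [-0.00386321 -0.20902729 -0.0862658 ]
shift units [-0.001  0.021  0.04 ] turn units [ 0.     0.001 -0.   ] deg 0.1
```

View pics/r2.png

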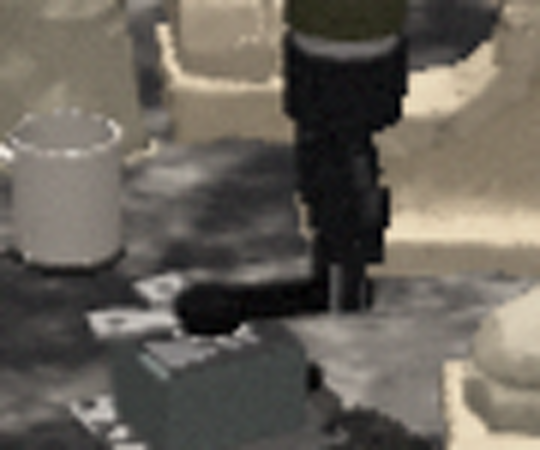

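The fingers straddle the lever near its outer end. I'll centre, lower a little and close.

jog_arm([
  [[0,0.02,0.034,0,0,0,140],[0,0,0,0,0,0,170],[0,0,0,0,0,0,190],[0,0,0,0,0,0,210],[0,0,0,0,0,0,255],[0,0,0,0,0,0,255]],
], force=25)

```text
clock: 20.5
tcp_pos: [0.621, 0.178, 0.0752]
orientation: [0.0, 0.105, 0.994, 0.001]
wrist_force: [-0.4, 2.8, 0.4]
finger_gap: 0.0156
grip_force: 24.3
```

```bash
python3 - <<'E'
from h import *
s=env.get_state(); print(s["clock"],s["tcp_pos"],s["wrist_force"],s["finger_gap"],s["joint_pos"])
p=s["tcp_pos"][:2]; x=-rot(s["orientation"]).as_matrix()[:2,0]
print("tool lever dir",np.degrees(np.arctan2(x[1],x[0])),"from axis",np.degrees(np.arctan2(*(p-[.5385,.1945])[::-1])),np.linalg.norm(p-[.5385,.1945]))
E
```

```text
20.5 [0.62101819 0.17800371 0.07522943] [-0.40019088  2.81519165  0.37716636] 0.015612873241856406 [ 0.1543479   0.52907861 -0.01626616  1.02465155  0.00138201  0.36559043]
tool lever dir -12.10328471139374 from axis -11.305027562761461 0.08415092902383882
```

jog_arm([
  [[0.0013,-0.0294,0,0,0,0.0278,255],[0.0013,-0.0294,0,0,0,0.0278,255],[0.0013,-0.0294,0,0,0,0.0278,255],[0.0013,-0.0294,0,0,0,0.0278,255],[0.0013,-0.0294,0,0,0,0.0278,255],[0.0013,-0.0294,0,0,0,0.0278,255],[0.0013,-0.0294,0,0,0,0.0278,255],[0.0013,-0.0294,0,0,0,0.0278,255],[0,0,0,0,0,0,255]],
])

```text
clock: 21.4
tcp_pos: [0.5894, 0.1312, 0.0752]
orientation: [-0.001, 0.44, 0.898, 0.003]
wrist_force: [0.1, 10.9, -0.1]
finger_gap: 0.0159
grip_force: 34.1
```

```bash
cat >> h.py <<'E'
def lv():
    s=env.get_state(); p=s["tcp_pos"][:2]; x=-rot(s["orientation"]).as_matrix()[:2,0]; v=p-[.5385,.1945]
    print(s["clock"],s["tcp_pos"],s["wrist_force"],s["finger_gap"],"tool dir %.2f axis dir %.2f r %.4f"%(np.degrees(np.arctan2(x[1],x[0])),np.degrees(np.arctan2(v[1],v[0])),np.linalg.norm(v)))
E
python3 -c "from h import *;lv()"
```

```text
21.4 [0.58944605 0.13115533 0.07523439] [ 0.13454767 10.87309716 -0.10198367] 0.01588726555993267 tool dir -52.21 axis dir -51.19 r 0.0813
```

jog_arm([
  [[0,-0.0288,0,0,0,0.0278,255],[0,-0.0288,0,0,0,0.0278,255],[0,-0.0288,0,0,0,0.0278,255],[0,-0.0288,0,0,0,0.0278,255],[0,-0.0288,0,0,0,0.0278,255],[0,-0.0288,0,0,0,0.0278,255],[0,0,0,0,0,0,255],[0,0,0,0,0,0,255]],
])

```text
clock: 22.2
tcp_pos: [0.5517, 0.1164, 0.0752]
orientation: [-0.004, 0.656, 0.755, 0.005]
wrist_force: [1.6, 22.2, -0.8]
finger_gap: 0.0156
grip_force: 27.4
```

```bash
python3 - <<'E'
from h import *
lv()
c=cams.read_camera("top")
for t,z in [("tail_hole",.081),("hasp_hole",.074)]:
    print(t,[(np.round(x["uv"],1),round(x["conf"],2),np.round(at_z(c,x["uv"],z)[:2],4)) for x in spotter.landmark_of(t,"top")[:2]])
cv2.imwrite("pics/o1.png",cv2.resize(c["pixels"][170:225,235:300,::-1],None,fx=10,fy=10,interpolation=2))
E
```

```text
22.2 [0.55169682 0.11642899 0.07521685] [ 1.58157015 22.23249661 -0.77123785] 0.015647964633096662 tool dir -81.95 axis dir -80.41 r 0.0792
tail_hole [(array([249.3, 201. ]), 0.58, array([0.5283, 0.253 ]))]
hasp_hole [(array([247.7, 197.6]), 0.68, array([0.5406, 0.26  ]))]
```

View pics/o1.png

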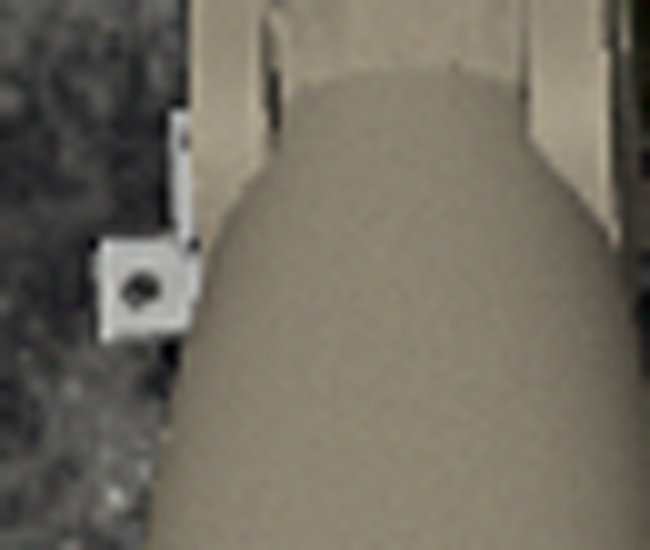

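jog_arm([
  [[0.008,0,0,0,0,0,255],[0,-0.0128,0,0,0,0.0125,255],[0,-0.0128,0,0,0,0.0125,255],[0,0,0,0,0,0,255],[0,0,0,0,0,0,255]],
])

```text
clock: 22.85
tcp_pos: [0.5456, 0.116, 0.0752]
orientation: [-0.003, 0.685, 0.728, 0.004]
wrist_force: [2.6, 16.0, -1.4]
finger_gap: 0.0154
grip_force: 26.6
```

```bash
python3 - <<'E'
from h import *
lv()
c=cams.read_camera("scene")
for t,z in [("tail_hole",.0835),("hasp_hole",.074)]:
    print(t,[(np.round(x["uv"],1),round(x["conf"],2),np.round(at_z(c,x["uv"],z)[:2],4)) for x in spotter.landmark_of(t,"scene")[:2]])
A=c["pixels"][150:205,275:340,::-1]
cv2.imwrite("pics/o2.png",cv2.resize(A,None,fx=10,fy=10,interpolation=2))
E
```

```text
22.85 [0.54558217 0.11602936 0.07523035] [ 2.57725737 15.95390356 -1.38431173] 0.01542547714928935 tool dir -86.50 axis dir -84.84 r 0.0788
tail_hole [(array([308.8, 168.6]), 0.67, array([0.5533, 0.2669]))]
hasp_hole [(array([307.6, 172.8]), 0.6, array([0.5418, 0.2533])), (array([311. , 170.6]), 0.51, array([0.5618, 0.265 ]))]
```

View pics/o2.png

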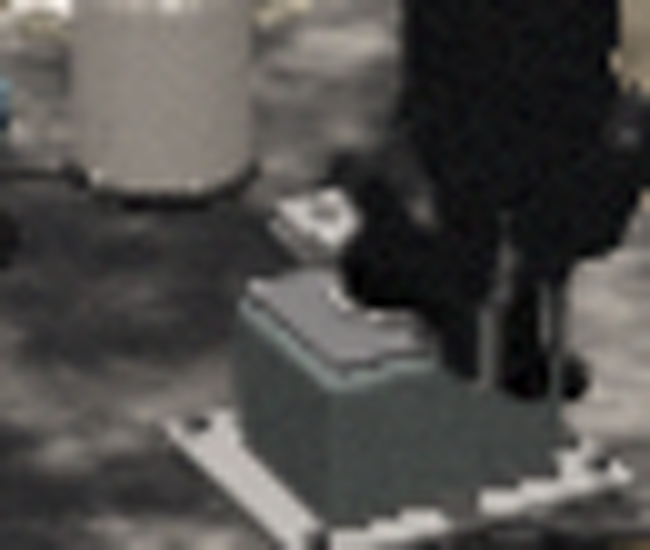

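The tail now lies over the hasp lug, with its hole at scene (307,171). I'll release, lift clear, and measure lever against box numerically.

jog_arm([
  [[0.006,0,0,0,0,0,255],[0,0,0,0,0,0,210],[0,0,0,0,0,0,180],[0,0,0,0,0,0,150],[0,0,0,0,0,0,120],[0,0,-0.08,0,0,0,100],[0,0,-0.15,0,0,0,100],[0,0,-0.15,0,0,0,100],[0,0,-0.15,0,0,0,100],[0.02,-0.15,0,0,0,0,0],[0.1,-0.15,0,0,0,0,0],[-0.18,0,0,0,0,0,0],[-0.18,0,0,0,0,0,0],[-0.18,0,0,0,0,0,0],[-0.18,0,0,0,0,0,0],[-0.18,0,0,0,0,0,0],[0,0,0,0,0,0,0]],
])

```text
clock: 24.7
tcp_pos: [0.4816, -0.0912, 0.2073]
orientation: [0.001, 0.689, 0.725, -0.0]
wrist_force: [-0.0, 0.6, -0.5]
finger_gap: 0.0856
grip_force: 0.0
```

```bash
python3 - <<'E'
from h import *
np.set_printoptions(precision=4,suppress=True)
lv()
c=cams.read_camera("top"); A=np.mean([cams.read_camera("top")["pixels"].astype(float) for _ in range(10)],0); np.save("top_end.npy",A)
g=A.mean(2); B=cv2.imread("pics/top0.png").astype(float).mean(2)
# dark lever mask, rectified at z=.098
for nm,I,u in(("now",g,(262,300)),("before",B,(262,280))):
    m=spotter.cut_out("isolator_handle","top") if nm=="now" else None
    if m:
        M=m[0]["region"]; print("mask",m[0]["conf"],M.sum())
        v,uu=np.nonzero(M&(g<45)); 
        P=np.array([at_z(c,(a,b),.098)[:2] for a,b in zip(uu,v)])
        ax=np.array([.5416,.1976]); r=np.linalg.norm(P-ax,axis=1); L=P[(r>.03)&(P[:,1]<ax[1])]
        k=L-L.mean(0); w,V=np.linalg.eigh(k.T@k); d=V[:,1]*-np.sign(V[1,1]); print("lever pts",len(L),"mean",L.mean(0),"dir",np.degrees(np.arctan2(d[1],d[0])),"end",P[:,1].min())
        q=L.mean(0)-ax; print("axis->mean dir",np.degrees(np.arctan2(q[1],q[0])))
for t,z in [("tail_hole",.081),("hasp_hole",.074)]:
  for n_ in ("top","scene"):
    cc=cams.read_camera(n_)
    print(t,n_,[(np.round(x["uv"],1),round(x["conf"],2),np.round(at_z(cc,x["uv"],z)[:2],4)) for x in spotter.landmark_of(t,n_)[:2]])
print("now\n",np.round(g[190:208,242:262]).astype(int)); print("before\n",B[190:208,242:262].astype(int))
E
```

```text
24.7 [ 0.4816 -0.0912  0.2073] [-0.0318  0.5883 -0.4839] 0.08556587597435403 tool dir -87.07 axis dir -101.26 r 0.2913
mask 0.69 715
lever pts 0 mean [nan nan] dir -90.0 end 0.41666378605894117
axis->mean dir nan
tail_hole top [(array([251., 196.]), 0.88, array([0.5451, 0.2478]))]
tail_hole scene [(array([307.8, 170.2]), 0.51, array([0.546 , 0.2605]))]
hasp_hole top [(array([248.6, 199.3]), 0.98, array([0.5349, 0.2568]))]
hasp_hole scene [(array([310.5, 173.6]), 0.74, array([0.5489, 0.2423]))]
now
 [[ 64  64  67  62  50  39  36  37  34  20 125 178 134 109 117 113 113 114
  114 116]
 [ 64  58  56  57  46  43  38  40  35  20 119 178 170 111 116 113 113 114
  117 124]
 [ 54  50  45  43  39  37  33  42  41  23  89 176 179 111 115 113 113 116
  125  70]
 [ 46  42  69 100 131 130 129 131 132 127 146 143 140 104 112 109 111 116
   78  28]
 [ 40  36  63 167 170 167 168 169 168 166 169 131 123 138 130 131 137 204
   54  20]
 [ 45  35  59 179 173 174 165 165 175 171 168 159 156 161 160 161 167 158
   36  22]
 [ 47  39  63 174 172 139  90  81 113 168 165 164 163 165 166 168 176 141
   32  23]
 
[... 1894 characters left out ...]
2 180 181 184 181 185 180 184 192  83 108 117 121 119 122
  152  88]
 [ 52  62  63 134 164 132 129 132 129 124 125 141  60 105 117 121 120 120
  132 146]
 [ 53  67  73  82  95  74  64  64  60  43  47  90  62  91 116 121 120 119
  111 147]
 [ 62  79  79  75  85  78  57  55  72  17  22  79  69  88 110 121 121 121
  115 188]
 [ 74  86  87  84  86  84  64  58  71  14  18  72 176 116 111 121 121 120
   91 184]
 [ 75  82  87  87  78  81  78  65  51  34  45 193 192 121 115 121 121 118
  103 176]
 [ 81  74  69  73  84  82  74  54  41  31  46 205 188 116 114 114 117 112
  151 175]]<stdin>:14: RuntimeWarning: Mean of empty slice.
  ret = um.true_divide(
<stdin>:15: RuntimeWarning: Mean of empty slice.
```

```bash
python3 - <<'E'
from h import *
np.set_printoptions(precision=4,suppress=True)
c=cams.read_camera("top"); g=np.load("top_end.npy").mean(2); B=cv2.imread("pics/top0.png").astype(float).mean(2)
def cen(I,bg):
    v,u=np.mgrid[195:201,246:253]; w=np.clip(bg-I[v,u],0,None); w[w<15]=0; return (u*w).sum()/w.sum(),(v*w).sum()/w.sum()
h=at_z(c,cen(B,181),.0715+.0); hh=at_z(c,cen(B,181),.074)
t=at_z(c,cen(g,170),.081); print(cen(B,181),cen(g,170),h[:2],hh[:2],t[:2],(t-hh)[:2]*1e3,(t-h)[:2]*1e3)
# lever centreline from rows dark between cols
for u in range(272,302,2):
    col=g[185:212,u]; w=np.clip(60-col,0,None); print(u,round((w*np.arange(185,212)).sum()/max(w.sum(),1),2),int(w.sum()),end=" | ")
print(); print(np.round(g[190:208:1,270:302:2]).astype(int))
E
```

```text
(np.float64(249.1831896551724), np.float64(197.80474137931037)) (np.float64(248.71334651389913), np.float64(197.44553488482885)) [0.5403 0.2554] [0.5399 0.255 ] [0.5402 0.2553] [0.294  0.3314] [-0.0299 -0.1222]
272 196.9 230 | 274 196.91 190 | 276 196.96 189 | 278 196.77 209 | 280 198.27 698 | 282 195.98 205 | 284 196.39 182 | 286 195.69 267 | 288 195.87 468 | 290 196.63 332 | 292 195.41 422 | 294 194.96 388 | 296 197.03 443 | 298 201.25 385 | 300 202.06 388 | 
[[115 115 116 119 107  30  60 168  68  53  64  37  57  58 104  57]
 [133 117 116 119 109  32  60 169  63  45  52  36  41  46  85  50]
 [ 59 118 119 120 113  35  66 178  57  41  40  40  41  41  54  49]
 [ 24  88 126 130  93  29  54 115  33  27  27  24  27  24  41  69]
 [ 16  33  55  56  37  19  22  38  18  20  22  22  25  21  33  87]
 [ 21  18  15  18  22  23  22  21  25  27  25  27  28  31  32  67]
 [ 29  30  29  30  31  30  31  32  31  36  35  36  36  36  52  89]
 [ 34  33  33  31  30  30  27  26  24  23  22  21  19  19  94 142]
 [ 14  12  10   6   7   5   1   0   5   8   8   7  29   8  53  79]
 [ 31  12  26  29  24  36  74  76  45  20  29  39  42  18  17  23]
 [ 36  51 118 116  89  38  81  81  57  29  43  50  31  17  17  18]
 [  7  74 120 120  94  36  76  75  51  27  40  46  34  14  13  15]
 [ 16  86 117 117  93  35  72  65  80  52  77  97  85  51  49  36]
 [188 110 116 116  92  35  67 166  95  50  57  92  92  62  65  40]
 [127 115 116 116  94  36  65 175  97  45  46  58  82  71  59  40]
 [110 116 116 117  95  36  62 172 110  49  64  42  66  72  52  41]
 [116 117 116 117  95  38  62 171 115  79  86  41  58  74  44  40]
 [116 116 117 117  76  36  63 170 142  81  87  56  60  76  37  36]]
```

```bash
python3 -c "
from h import *
print(ticket.hand_in())"
```

```text
the job is handed in; nothing more can be done
None
```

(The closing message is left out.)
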